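# Ready the insulated case for the courier

## Robot

A 6-joint arm with a two-finger parallel gripper is mounted at the origin on the work surface. World frame = base frame: x ahead of the robot, y to its left, z up, the work surface at z = 0. Lengths are in mm, angles in rad, forces in N, time in s.
With the tool pointing down it reaches from about 325 to 1000 mm from the base axis. Payload 5.1 kg.
Tool frame: the origin (TCP) lies at the very end of the fingers, on their centre line; the grasp point (between the pads) lies 19 mm behind it; z points along the fingers, y is the line along which they close (so a half turn about z gives the same grasp; the last joint's range is limited). The gripper opens to 85 mm and grips with 20 to 120 N. Pads are 22 mm wide; open, the fingers measure 114 mm over their backs; the gripper's body (76 mm by 85 mm) begins 54 mm behind the grasp point. The pads swing forward as they close: fully open they stand 13 mm farther back than shut.
Start: joints at [1.036, 0.124, 1.65, -0, 1.367, -0.083], TCP at [283.799, 584.759, 208.122] pointing down, gripper open.
Joint ranges: [-2.61, 2.61], [-1.02, 2.33], [0.03, 2.71], [-1.35, 4.49], [0.32, 2.68], [-2.91, 2.91]. Speed limits (rad/s): [2.57, 2.57, 3.14, 3.14, 3.14, 3.14].

## Interface

Orientations are given as a rotation vector (axis times angle).
In Python, from cell import r, vision gives the robot as it stands. The module is installed in compiled form; this text tells all that it offers.
- The arm moves only by the tool drive_tool, never from a script. Its arguments are lists of equal length, an entry for each row: "slide": the shift along the world's x, y, z in mm, a list of three; "turn": the turn, a rotation vector about the world's x, y, z in degrees, a list of three; "fingers": the closure, from -1 (fully open) to 1 (shut), so that 0 is half open. A call has 1 to 12 rows; each row shifts and turns the commanded pose from where the row before left it; what a row does not reach is not made up. A row lasts 1/12 s, in which the tool goes at most 41.7 mm and 7.16 degrees, less where a joint would pass 70% of its speed; a pose out of reach is approached as far as the arm can. A call is refused whole if a number of a shift passes 41.7 or a number of a turn 7.16, either way. A call with a gripper value outside its range is refused whole. The fingers move at their own pace and stop on an object; "grip_force" is the grip in N (left out, the last holds). Time passes only in rows, so rows that do not move let the fingers close. It gives the time, the measured TCP pose, the force, the opening and the grip force at its end, in the units of the state.
- r.state(): the state, without advancing time (a new reading comes with each control period).
- vision.camera(name): name is "scene" or "top"; returns the picture (400x640x3 uint8, red, green, blue); there is no depth.
- vision.get_calibration(name): a dict with "fx", "fy", "cx", "cy" (pixels), "k1" (the pictures are not rectified: a ray, as slopes to the right and down, at radius r is drawn at 1 + k1 r^2 times it, then the intrinsics apply), "R" (3x3) and "t" (3): a world point X has camera coordinates R X + t. Camera axes: x right, y down, z forward; pixel columns grow to the right and rows downward; lengths in mm; the calibration is good to about 2 mm. A picture is of the moment at which its call begins. get_calibration takes no time and is no camera call.
- r.finish_job(): hands the job in; it is judged then, once.
The state is a dict: "t": time; "qpos": joint angles; "joint_vel": joint speeds; "effort": joint torques, N m; "position": TCP position; "ee_rot": TCP orientation; "contact_force": force on the tool from outside, world axes, zero at the start; "wrist_torque": the same for the moment, N m; "opening": opening from 0.0 (shut) to 1.0 (fully open); "finger_force": force on a finger pad.
Only numpy, scipy, OpenCV 4.12 (cv2) and the standard library are available. Lean on these libraries where they do the work, as an engineer would, in place of code of your own. Each camera call takes 0.05 s, during which the arm holds its last target. There are 200 camera calls.

## Task

Set the blue-banded carton gently down, flat, in the empty bay of the lime-green case, then push the case's lid fully shut, and then push the red-knobbed bolt fully home over the lid's edge. Last, draw the pull handle out to its end until the orange lock button pops up, and let go. Leave the orange-banded carton, the cool pack and the other things on the worktop where they are.

Things in the scene. Friction and masses are not known exactly. Their poses are not given: they have to be found in the camera images.
- carton_blue_center (a point): Loose white carton with a blue band, 80 x 45 x 50 mm (its x, y, z), about 0.15 kg, standing on the worktop. Point: its centre, 25 mm above its underside; x along its 80 mm length. An orange-banded carton of the same size stands in a like place: not that one. Both may swap places.
- case: Lime-green insulated wheeled case lying flat; it does not move. Body 170 mm (x) by 260 mm (y), rim 130 mm above the worktop, walls 12 mm. Origin: centre of its underside. x runs across it, away from the robot, from the front side to the lid's hinge; y along it from the pull-handle end to the wheel end; z up.
- bay (a point): Centre of the floor of the empty bay of the case, axes as the case. The bay is 146 mm (x) by 114 mm (y); its floor is 65 mm above the worktop and 65 mm below the rim. On its +y side a divider, 8 mm thick and 55 mm high, parts it from the bay with the cool pack. The carton fits either way round.
- lid (a joint): Angle of the lid (rad): 0 fully shut, grows as it opens; starts standing open at 1.45 to 1.75. The hinge is stiff: the lid stays where it is left (about 2 to 5 N at its edge to move it). Lime-green slab 170 mm (from hinge to free edge) x 260 mm x 14 mm.
- lid_hinge (a point): Point on the outer (top when shut) face of the lid at the hinge line, mid-length. z is the face's outward normal; -x points along the lid to its free edge; y along the hinge. The hinge axis lies 14 mm below it along -z, 130 mm above the worktop. Shut, the outer face lies 144 mm above the worktop.
- lid_edge (a point): Point on the lid's outer face 150 mm from the hinge line (20 mm short of the free edge), mid-length. Axes as for lid_hinge.
- bolt (a joint): Travel of the bolt (m): 0 drawn back, clear of the lid, 0.022 fully home over the lid's end edge; starts at 0 to 0.003. Slides with about 1.5 N and stays where it is left. It moves along the case's -y. It can only go over the lid when the lid is shut.
- bolt_knob (a point): Centre of the red knob of the bolt, an upright round stud 16 mm in diameter and 26 mm tall standing on the bolt plate on the deck at the case's wheel end. The point is 13 mm below the knob's top and 166 mm above the worktop; the deck beneath is at 144 mm, with guide rails up to 154 mm. On the case's lengthwise centre line (case x = 0). Axes as the case.
- handle (a joint): Extension of the telescoping pull handle (m): 0 pushed in, 0.123 at its end stop; starts at 0 to 0.03. It slides level out of the case's end along the case's -y, with about 3 to 5 N. At 0.120 or more the orange lock button springs up and then keeps it from sliding in again.
- handle_grip (a point): Middle of the handle's white cross bar, 22 mm in diameter, 166 mm long along the case's x, axis 40 mm above the worktop. Two 16 mm tubes 120 mm apart run from it into sleeves (top 53 mm above the worktop) that stand 65 mm out of the case's end. Open gap behind the bar, between the tubes: 104 mm (x), and from the bar's face 54 mm plus the extension (y) to the sleeves' ends. It lies on the case's centre line.
- lock_button (a joint): Height (m) of the orange spring lock button: 0 held down under its sleeve, 0.010 popped up through the sleeve's hole.
- lock_button_top (a point): Top of the orange lock button, 12 mm across. It travels with the handle, hidden until it pops up 6 mm proud of the sleeve on the lid-hinge side (+x of the case).
- carton_orange_center (a point): Loose white carton with an orange band, 80 x 45 x 50 mm; its centre. To be left alone.
- cool_pack_center (a point): Light-blue cool pack, 110 x 80 x 28 mm, lying in the other bay; its centre. To be left alone.
- sanitizer_center (a point): Clear bottle, 60 mm in diameter, 150 mm tall; its centre. To be left alone.
- vial_a_center (a point): Small amber jar, 32 mm in diameter, 60 mm tall; its centre. To be left alone.
- vial_b_center (a point): Small clear jar with a red cap, 32 mm in diameter, 60 mm tall; its centre. To be left alone.
- tape_roll_center (a point): Roll of brown tape lying flat, 90 mm in diameter, 40 mm high; its centre. To be left alone.
- mug_center (a point): White mug, 76 mm in diameter, 90 mm tall; its centre. To be left alone.
There are look-alikes about, which are no part of the job. Leave any black or turquoise look-alike of the part that bears carton_blue_center alone.

How it is judged (in metres and radians):
On the way, in this order (a step that is already met when the one before it is completed fails the run):
1. the blue-banded carton stands flat in the empty bay, let go (x of carton_blue_center in the frame of bay between -0.06 and 0.06 m and y of carton_blue_center in the frame of bay between -0.045 and 0.045 m and z of carton_blue_center in the frame of bay between 0.018 and 0.033 m and angle between carton_blue_center's own z axis and vertical below 0.15 rad and contact force between carton_blue and the fingers below 0.3 N), for 0.2 s.
2. then the lid is fully shut over it (x of carton_blue_center in the frame of bay between -0.06 and 0.06 m and y of carton_blue_center in the frame of bay between -0.045 and 0.045 m and z of carton_blue_center in the frame of bay between 0.018 and 0.033 m and angle between carton_blue_center's own z axis and vertical below 0.15 rad and value of joint lid below 0.04 rad), for 0.2 s.
3. then the bolt is home over the lid's edge (value of joint lid below 0.04 rad and value of joint bolt above 0.018 m), for 0.2 s.
4. then the handle is out and its lock button has popped up (all of step 3 and value of joint handle above 0.115 m and value of joint lock_button above 0.007 m), for 0.2 s.
At the end, for the whole second after the job is handed in: The blue-banded carton lies flat (within 0.15 rad) on the floor of the empty bay; the lid is shut (below 0.04 rad); the bolt is home (above 18 of 22 mm); the handle is out (above 115 of 123 mm) with its lock button up (above 7 of 10 mm) (all of step 4 and x of carton_blue_center in the frame of bay between -0.06 and 0.06 m and y of carton_blue_center in the frame of bay between -0.045 and 0.045 m and z of carton_blue_center in the frame of bay between 0.018 and 0.033 m and angle between carton_blue_center's own z axis and vertical below 0.15 rad); the robot touches nothing.
It fails at once if the orange-banded carton or the cool pack is moved by more than 30 mm or tipped (distance of any of carton_orange_center, cool_pack_center from where it was at the start of the episode above 0.03 m or angle between any of carton_orange_center, cool_pack_center's own z axis and vertical above 0.5 rad).
It fails at once if another thing on the worktop is moved by more than 30 mm or tipped (distance of any of sanitizer_center, vial_a_center, vial_b_center, tape_roll_center, mug_center from where it was at the start of the episode above 0.03 m or angle between any of sanitizer_center, vial_a_center, vial_b_center, tape_roll_center, mug_center's own z axis and vertical above 0.5 rad).
It fails at once if the blue-banded carton is dropped or knocked into the case (moving faster than 0.6 m/s inside the bay) (x of carton_blue_center in the frame of bay between -0.075 and 0.075 m and y of carton_blue_center in the frame of bay between -0.06 and 0.06 m and z of carton_blue_center in the frame of bay between 0 and 0.08 m and linear speed of carton_blue above 0.6 m/s).
It also fails if it takes over 70 s, if anything falls off the work surface, if the arm or the gripper's body presses on something with over 40 N, if the wrist force passes 120 N, or if a joint passes its speed limit or range.

## Working session

There is one attempt and no reset: what is moved stays moved. The work goes in short steps, Python scripts to look and compute and a tool call to move; the robot and the scene stay as the last step left them, time stands still between calls to the robot, and variables do not carry over. Pictures are saved under pics/ and viewed, at most 10 in all, crops included, and the job is handed in when it is done.

Besides the shell and the picture viewer there is one more tool, called after "Emit:" as name(argument=value, ...) on one line, values as JSON. drive_tool: Moves the arm, as the interface text tells. Its arguments: {"type":"object","properties":{"slide":{"type":"array"},"turn":{"type":"array"},"fingers":{"type":"array"},"grip_force":{"type":"number"}},"required":["slide","turn","fingers"]}

```bash
mkdir -p pics; cat > h.py <<'E'
import numpy as np, cv2
from cell import r, vision
def cal(n):
    return vision.get_calibration(n)
def ray(n,u,v):
    c=cal(n); x=(u-c['cx'])/c['fx']; y=(v-c['cy'])/c['fy']; a,b=x,y
    for _ in range(20):
        k=1+c['k1']*(a*a+b*b); a,b=x/k,y/k
    R=np.array(c['R']);t=np.array(c['t'])
    return -R.T@t, R.T@np.array([a,b,1.])
def onz(n,u,v,z):
    o,d=ray(n,u,v); return o+d*(z-o[2])/d[2]
def proj(n,X):
    c=cal(n); p=np.array(c['R'])@np.array(X,float)+np.array(c['t']); a,b=p[:2]/p[2]; k=1+c['k1']*(a*a+b*b)
    return np.array([c['fx']*a*k+c['cx'],c['fy']*b*k+c['cy']])
def snap(n,f):
    im=vision.camera(n); cv2.imwrite('pics/'+f,im[:,:,::-1]); return im
E
python3 - <<'E'
from h import *
for n in('scene','top'):
    snap(n,n+'0.png'); c=cal(n); print(n,c, ray(n,320,200))
print(r.state())
E
```

```text
scene {'fx': 443.9422208012129, 'fy': 443.9422208012129, 'cx': 319.33872475862, 'cy': 196.43928221784765, 'k1': -0.04383754527096109, 'R': array([[ 9.66629213e-02,  9.95316732e-01, -9.39446339e-04],
       [ 7.84830850e-01, -7.68014205e-02, -6.14932580e-01],
       [-6.12124837e-01,  5.87038732e-02, -7.88579127e-01]]), 't': array([  20.0736065 , -375.40744893, 1876.23428345])} (array([1441.18057893, -158.9536412 , 1248.72777965]), array([-0.60568596,  0.05957045, -0.79351272]))
top {'fx': 394.86101911505006, 'fy': 394.86101911505006, 'cx': 319.35765495815406, 'cy': 203.6360886490651, 'k1': 0.019961116911110872, 'R': array([[ 0.0173309 , -0.99984909, -0.001198  ],
       [-0.99892802, -0.01726347, -0.04295093],
       [ 0.04292377,  0.0019411 , -0.99907646]]), 't': array([ -68.42549463,  556.82994949, 1679.22171256])} (array([ 485.3403962 ,  -62.06188326, 1701.50528161]), array([ 5.21505987e-02,  4.73554466e-04, -9.98682900e-01]))
{'t': 0.1, 'qpos': array([ 1.03637128e+00,  1.24441493e-01,  1.65155389e+00,  4.45385220e-05,
        1.36750394e+00, -8.25784720e-02]), 'joint_vel': array([ 0.0008827 , -0.00105686, -0.00380796,  0.0004575 , -0.00150748,
        0.00046015]), 'effort': array([ 4.90915245e-04, -4.24932611e+01, -3.66652930e+01, -8.90267734e-05,
        3.92365488e-03,  2.92745744e-05]), 'position': array([283.50172592, 584.24634042, 206.96522411]), 'ee_rot': array([-7.03611037e-01, -3.06114843e+00,  2.83223479e-03]), 'contact_force': array([0.26189131, 0.31809592, 0.66819496]), 'wrist_torque': array([-0.04496302, -0.02219168,  0.05595559]), 'finger_force': 0.0, 'opening': 1.0001922507414227}
```

View pics/scene0.png

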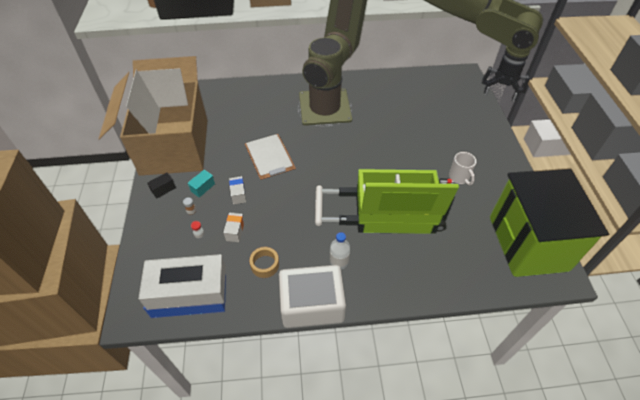

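View pics/top0.png

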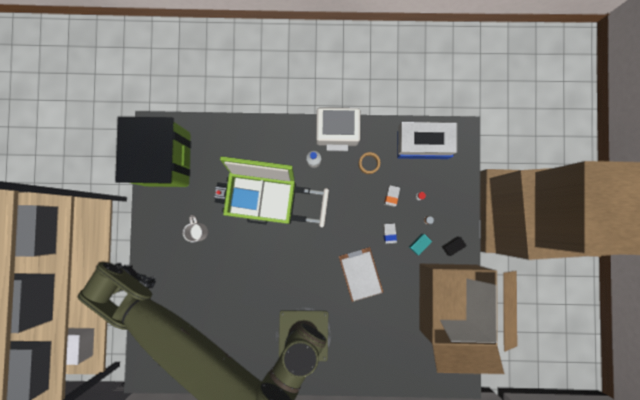

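Scene shows the case at about (400,200), with the lid open on the far side. The handle is on the left and the blue carton at (237,190). In the top view the blue carton is at (390,233), the case at (260,198), the handle bar at (324,207), the knob at (220,192), the mug at (195,232) and the bottle at (314,158).

```bash
python3 - <<'E'
from h import *
t=cv2.imread('pics/top0.png'); s=cv2.imread('pics/scene0.png')
a=cv2.resize(t[145:245,190:345],None,fx=5,fy=5,interpolation=cv2.INTER_CUBIC)
cv2.imwrite('pics/tc.png',a)
b=cv2.resize(s[140:250,180:470],None,fx=2.7,fy=2.7,interpolation=cv2.INTER_CUBIC)
cv2.imwrite('pics/sc.png',b)
def comp(n,im,lo,hi,box,z,name):
    h=cv2.cvtColor(im,cv2.COLOR_BGR2HSV); m=cv2.inRange(h,lo,hi); k=np.zeros_like(m); x0,y0,x1,y1=box; k[y0:y1,x0:x1]=m[y0:y1,x0:x1]
    N,l,st,ce=cv2.connectedComponentsWithStats(k)
    for i in range(1,N):
        if st[i,4]>5:
            p=np.argwhere(l==i)[:,::-1].astype(np.float32); rc=cv2.minAreaRect(p)
            print(name,n,ce[i].round(1),st[i,4],'rect',np.round(rc[1],1),round(rc[2],1),onz(n,*ce[i],z).round(1), 'corners',[onz(n,*q,z)[:2].round().tolist() for q in cv2.boxPoints(rc)])
comp('top',t,(105,120,80),(130,255,255),(375,215,405,250),50,'blueband')
comp('top',t,(0,0,150),(179,255,255),(375,215,405,250),50,'carton')
comp('top',t,(0,0,170),(179,60,255),(315,185,340,235),51,'bar')
comp('top',t,(0,130,60),(8,255,255),(205,180,235,205),179,'knob')
comp('scene',s,(105,120,80),(130,255,255),(220,170,255,210),50,'blueband')
comp('scene',s,(0,130,60),(8,255,255),(430,165,470,200),166,'knob')
comp('scene',s,(0,0,150),(179,60,255),(308,180,330,230),45,'bar')
comp('top',t,(30,120,60),(45,255,255),(210,150,310,235),130,'lime')
E
```

```text
blueband top [390.1 237.4] 63 rect [ 5. 12.] 90.0 [ 420.6 -355.9   50. ] corners [[430.0, -331.0], [431.0, -380.0], [410.0, -381.0], [409.0, -331.0]]
carton top [390.1 233.1] 197 rect [18.9 10.3] 84.3 [ 438.7 -355.9   50. ] corners [[475.0, -330.0], [481.0, -373.0], [402.0, -382.0], [397.0, -339.0]]
bar top [323.6 207.4] 154 rect [ 4.1 37.5] 7.1 [540.6 -77.   51. ] corners [[464.0, -60.0], [620.0, -77.0], [618.0, -94.0], [462.0, -77.0]]
knob top [218.3 191.9] 9 rect [2.8 2.1] 45.0 [589.4 331.6 179. ] corners [[591.0, 339.0], [597.0, 333.0], [589.0, 325.0], [583.0, 331.0]]
blueband scene [235.8 181.5] 56 rect [ 3.9 13.3] 80.5 [ 415.6 -356.4   50. ] corners [[409.0, -381.0], [404.0, -335.0], [422.0, -332.0], [428.0, -378.0]]
knob scene [449.  180.4] 16 rect [3. 4.] 90.0 [576.3 340.1 166. ] corners [[570.0, 335.0], [571.0, 348.0], [584.0, 345.0], [582.0, 332.0]]
bar scene [319.6 205.3] 298 rect [39. 14.] 90.0 [544.6 -72.1  45. ] corners [[455.0, -80.0], [459.0, -31.0], [624.0, -49.0], [620.0, -95.0]]
lime top [256.8 186.8] 903 rect [76.9 58. ] 7.1 [615.6 191.9 130. ] corners [[505.0, 363.0], [736.0, 341.0], [703.0, 35.0], [473.0, 59.0]]
```

View pics/tc.png

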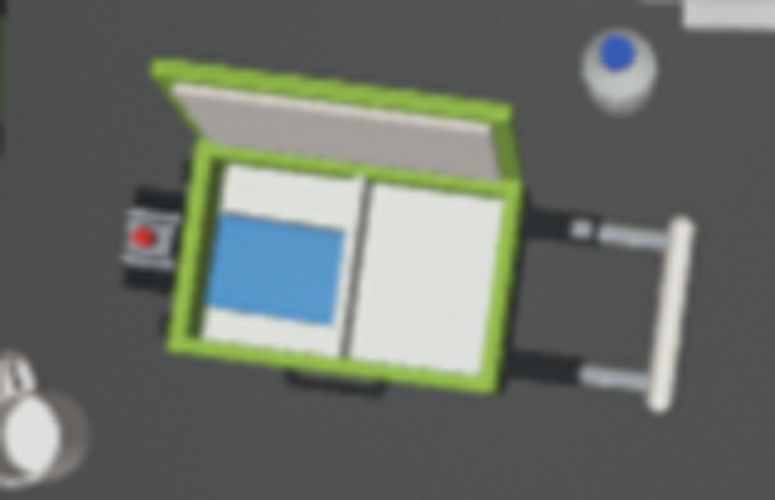

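View pics/sc.png

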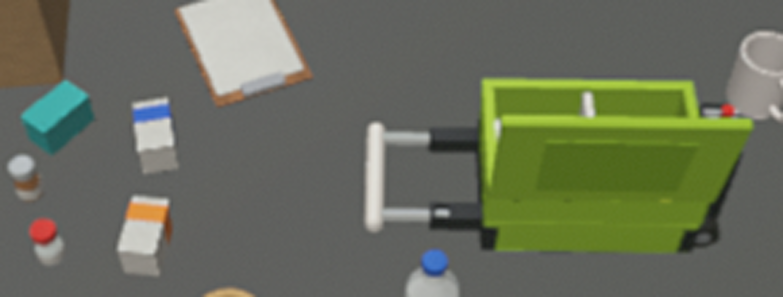

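The top crop (5x, offset 190,145) shows the rim corners at about (198,143), (521,184), (498,390) and (168,350). The bay is on the right with the divider at about (360,270), and the lid stands nearly upright. The scene crop confirms the lid standing open at the far side and the blue carton aligned roughly with x.

```bash
python3 - <<'E'
from h import *
P=[onz('top',190+(u-2)/5,145+(v-2)/5,130)[:2] for u,v in[(198,143),(521,184),(498,390),(168,350)]]
P=np.array(P);print(P.round(1)); 
print('len',[np.linalg.norm(P[i]-P[(i+1)%4]).round(1) for i in range(4)])
ey=(P[0]-P[1])+(P[3]-P[2]); ey/=np.linalg.norm(ey); yaw=np.arctan2(-ey[0],ey[1]); c=P.mean(0)
ex=np.array([np.cos(yaw),np.sin(yaw)]);ey=np.array([-ex[1],ex[0]])
print('center',c,'yaw deg',np.degrees(yaw))
for n,q in [('bar',(540.6,-77)),('knobtop',(589.4,331.6))]:
    d=np.array(q)-c; print(n,d@ex,d@ey)
# knob triangulation
o1,d1=ray('top',218.3,191.9);o2,d2=ray('scene',449,180.4)
A=np.array([d1,-d2]).T; s=np.linalg.lstsq(A,o2-o1,rcond=None)[0]; k=(o1+s[0]*d1+o2+s[1]*d2)/2; print('knob3d',k,(k[:2]-c)@ex,(k[:2]-c)@ey)
# lid free edge corners
for u,v in[(155,63),(510,108)]:
    o,d=ray('top',190+(u-2)/5,145+(v-2)/5); 
    for z in(290,300): p=o+d*(z-o[2])/d[2]; print('lid',z,(p[:2]-c)@ex,(p[:2]-c)@ey)
print('bay', c+ey*(-61), 'hinge',c+ex*85)
E
```

```text
[[668.3 303.1]
 [640.   44.6]
 [475.3  59.5]
 [502.6 322.4]]
len [np.float64(260.1), np.float64(165.3), np.float64(264.3), np.float64(166.8)]
center [571.55023745 182.40278453] yaw deg -6.087998257544072
bar -3.264517747926466 -261.2222516278368
knobtop 1.925865308601776 150.24884082426553
knob3d [589.32806688 331.74381641 182.19811693] 1.8390853119939854 150.384217209613
lid 290 122.17335436872041 129.52070554283125
lid 300 120.88416262534871 126.81614825677485
lid 290 121.4935754111657 -127.534871701554
lid 300 120.20919965372342 -128.4182839972743
bay [565.08083455 121.74681347] hinge [656.07085287 173.3880428 ]
```

Emit:
drive_tool(slide=[[20,-41,15],[20,-41,15],[20,-41,10],[20,-41,10],[20,-41,10],[0,-41,0],[0,-41,0],[0,-41,0],[0,-41,0],[0,-41,0],[0,-41,0],[0,-41,0]], turn=[[0,0,0],[0,0,0],[0,0,0],[0,0,0],[0,0,0],[0,0,0],[0,0,0],[0,0,0],[0,0,0],[0,0,0],[0,0,0],[0,0,0]], fingers=[-1,-1,-1,-1,-1,-1,-1,-1,-1,-1,-1,-1])

```text
t: 1.1
position: [371.3, 115.2, 260.5]
ee_rot: [0.702, 3.062, -0.0]
contact_force: [1.6, -0.2, 0.8]
opening: 0.999
finger_force: 0.0
```

Emit:
drive_tool(slide=[[6,-40,0],[6,-40,0],[6,-40,0],[6,-40,0],[6,-40,0],[6,-40,-10],[6,-40,-20],[6,-40,-20],[6,-40,-20],[6,-40,-20],[0,-20,-10],[0,0,0]], turn=[[0,0,3],[0,0,3],[0,0,3],[0,0,3],[0,0,3],[0,0,3],[0,0,3],[0,0,3],[0,0,3],[0,0,3],[0,0,2],[0,0,0]], fingers=[-1,-1,-1,-1,-1,-1,-1,-1,-1,-1,-1,-1])

```text
t: 2.1
position: [428.2, -292.9, 163.1]
ee_rot: [0.162, -3.132, -0.006]
contact_force: [-0.6, 0.7, -0.6]
opening: 1.0
finger_force: 0.0
```

Emit:
drive_tool(slide=[[0,0,0],[0,0,0]], turn=[[0,0,0],[0,0,0]], fingers=[-1,-1])

```text
t: 2.27
position: [430.2, -290.4, 167.1]
ee_rot: [0.167, -3.137, -0.001]
contact_force: [0.0, 0.1, 0.0]
opening: 1.0
finger_force: 0.0
```

Emit:
drive_tool(slide=[[4,-33,0],[4,-33,0],[0,0,-35],[0,0,-35],[0,0,0],[0,0,0]], turn=[[0,0,0],[0,0,0],[0,0,0],[0,0,0],[0,0,0],[0,0,0]], fingers=[-1,-1,-1,-1,-1,-1])

```text
t: 2.77
position: [437.5, -354.8, 95.9]
ee_rot: [0.169, -3.134, -0.005]
contact_force: [-0.1, 0.4, 1.6]
opening: 1.002
finger_force: 0.0
```

```bash
python3 - <<'E'
from h import *
s=snap('scene','s1.png'); s=s[:,:,::-1]
cv2.imwrite('pics/s1c.png',cv2.resize(s[110:260,170:330],None,fx=3.5,fy=3.5,interpolation=cv2.INTER_CUBIC))
st=r.state();print(st['position'],st['qpos'])
E
```

```text
[ 438.77448048 -356.14531062   98.34265663] [-7.76846882e-01  3.18543546e-02  1.93989545e+00  6.89372775e-05
  1.16904691e+00 -2.45566012e+00]
```

View pics/s1c.png

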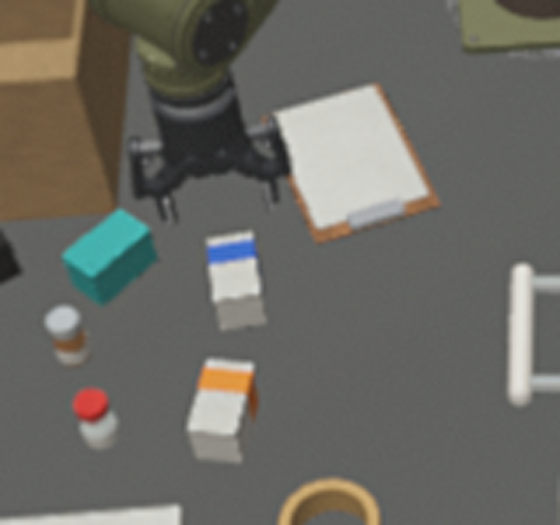

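The gripper is straddling the blue carton, centred in y. The turquoise block leaves enough room. I'll descend with the fingers slightly narrowed.

Emit:
drive_tool(slide=[[0,0,-20],[0,0,-25],[0,0,-20],[0,0,-13],[0,0,-8],[0,0,-2],[0,0,0],[0,0,0],[0,0,0],[0,0,0],[0,0,0],[0,0,0]], turn=[[0,0,0],[0,0,0],[0,0,0],[0,0,0],[0,0,0],[0,0,0],[0,0,0],[0,0,0],[0,0,0],[0,0,0],[0,0,0],[0,0,0]], fingers=[-0.7,-0.7,-0.7,-0.7,-0.7,-0.7,-0.7,0.6,0.6,0.6,0.6,0.6], grip_force=30)

```text
t: 3.82
position: [439.2, -357.8, 10.7]
ee_rot: [-0.167, 3.135, -0.003]
contact_force: [-0.9, 0.6, 6.1]
opening: 0.517
finger_force: 33.0
```

Emit:
drive_tool(slide=[[0,0,0],[0,0,0],[0,0,0],[0,0,0]], turn=[[0,0,0],[0,0,0],[0,0,0],[0,0,0]], fingers=[1,1,1,1])

```text
t: 4.15
position: [439.2, -357.8, 10.7]
ee_rot: [-0.167, 3.135, -0.003]
contact_force: [0.3, 0.7, 6.3]
opening: 0.518
finger_force: 33.0
```

Emit:
drive_tool(slide=[[0,0,15],[0,0,30],[0,0,40],[0,0,40],[0,0,40],[0,15,35],[10,30,20],[12,36,0],[12,36,0],[12,36,0],[12,36,0],[12,36,0]], turn=[[0,0,0],[0,0,0],[0,0,0],[0,0,0],[0,0,0],[0,0,0],[0,0,-2],[0,0,-2],[0,0,-2],[0,0,-2],[0,0,-2],[0,0,-2]], fingers=[1,1,1,1,1,1,1,1,1,1,1,1])

```text
t: 5.15
position: [507.9, -130.1, 228.5]
ee_rot: [-0.165, -3.137, -0.0]
contact_force: [0.6, 0.1, -2.0]
opening: 0.516
finger_force: 32.2
```

Emit:
drive_tool(slide=[[8,36,0],[8,36,0],[8,36,0],[8,36,0],[8,36,0],[8,36,0],[0,10,0],[0,0,0],[0,0,0],[0,0,0]], turn=[[0,0,0],[0,0,0],[0,0,0],[0,0,0],[0,0,0],[0,0,0],[0,0,0],[0,0,0],[0,0,0],[0,0,0]], fingers=[1,1,1,1,1,1,1,1,1,1])

```text
t: 5.98
position: [555.8, 93.1, 228.6]
ee_rot: [-0.163, -3.137, 0.001]
contact_force: [0.2, -0.3, -1.9]
opening: 0.522
finger_force: 32.2
```

Emit:
drive_tool(slide=[[9,28,0],[0,0,0],[0,0,-15],[0,0,-25],[0,0,-25],[0,0,-25],[0,0,-20],[0,0,-15],[0,0,-10],[0,0,0],[0,0,0]], turn=[[0,0,0],[0,0,0],[0,0,0],[0,0,0],[0,0,0],[0,0,0],[0,0,0],[0,0,0],[0,0,0],[0,0,0],[0,0,0]], fingers=[1,1,1,1,1,1,1,1,1,1,1])

```text
t: 6.9
position: [565.2, 121.2, 94.1]
ee_rot: [-0.163, -3.137, 0.0]
contact_force: [0.8, -0.3, -2.6]
opening: 0.515
finger_force: 32.3
```

```bash
python3 - <<'E'
from h import *
s=snap('top','t2.png')[:,:,::-1]; q=snap('scene','s2.png')[:,:,::-1]
a=cv2.resize(s[145:245,190:345],(620,400),interpolation=cv2.INTER_CUBIC)
b=cv2.resize(q[120:250,310:480],None,fx=3,fy=3,interpolation=cv2.INTER_CUBIC)[:390]
b=cv2.resize(b,(280,214)); 
cv2.imwrite('pics/t2c.png',a)
print(r.state()['position'])
E
```

```text
[566.34384633 121.75120892  95.70661581]
```

View pics/t2c.png

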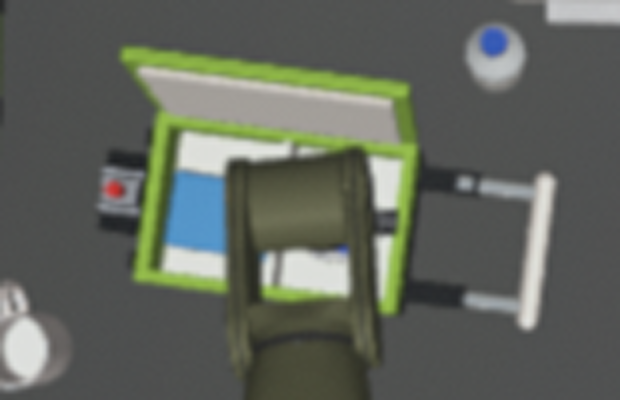

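The arm is over the empty bay. The gripper finger shows at (385,222) inside the bay and the case hasn't moved. Lowering gently.

Emit:
drive_tool(slide=[[0,0,-6],[0,0,-5],[0,0,-4],[0,0,-2],[0,0,-1],[0,0,0],[0,0,0]], turn=[[0,0,0],[0,0,0],[0,0,0],[0,0,0],[0,0,0],[0,0,0],[0,0,0]], fingers=[1,1,1,1,1,1,1])

```text
t: 7.58
position: [565.3, 122.2, 76.1]
ee_rot: [0.161, 3.137, 0.0]
contact_force: [-0.4, 0.0, -0.6]
opening: 0.518
finger_force: 32.3
```

Emit:
drive_tool(slide=[[0,0,-1],[0,0,0],[0,0,0]], turn=[[0,0,0],[0,0,0],[0,0,0]], fingers=[1,1,1])

```text
t: 7.83
position: [565.5, 122.2, 75.7]
ee_rot: [0.161, 3.137, 0.0]
contact_force: [-2.6, 0.8, 2.8]
opening: 0.517
finger_force: 32.8
```

Emit:
drive_tool(slide=[[0,0,0],[0,0,0],[0,0,0],[0,0,0],[0,0,8],[0,0,20],[0,0,30],[0,0,40],[0,0,40],[0,0,40],[0,0,40],[0,0,40]], turn=[[0,0,0],[0,0,0],[0,0,0],[0,0,0],[0,0,0],[0,0,0],[0,0,0],[0,0,0],[0,0,0],[0,0,0],[0,0,0],[0,0,0]], fingers=[-0.5,-0.5,-0.5,-0.5,-0.5,-0.5,-0.5,-0.5,-0.5,0,1,1])

```text
t: 8.83
position: [564.8, 122.1, 335.8]
ee_rot: [0.161, 3.136, 0.0]
contact_force: [1.4, 0.1, 0.3]
opening: 0.335
finger_force: 0.0
```

Emit:
drive_tool(slide=[[30,10,10],[30,10,0],[30,10,0],[30,10,0],[30,5,0],[0,0,0],[0,0,0]], turn=[[0,0,0],[0,0,0],[0,0,0],[0,0,0],[0,0,0],[0,0,0],[0,0,0]], fingers=[1,1,1,1,1,1,1])

```text
t: 9.42
position: [715.7, 167.2, 341.1]
ee_rot: [-0.161, -3.134, 0.001]
contact_force: [-1.0, -0.6, 1.3]
opening: -0.003
finger_force: 0.0
```

```bash
python3 - <<'E'
from h import *
s=snap('top','t3.png')[:,:,::-1]; snap('scene','s3.png')
cv2.imwrite('pics/t3c.png',cv2.resize(s[145:245,190:345],(620,400),interpolation=cv2.INTER_CUBIC))
print(r.state()['position'])
E
```

```text
[714.66429429 167.01903288 343.5248667 ]
```

View pics/s3.png

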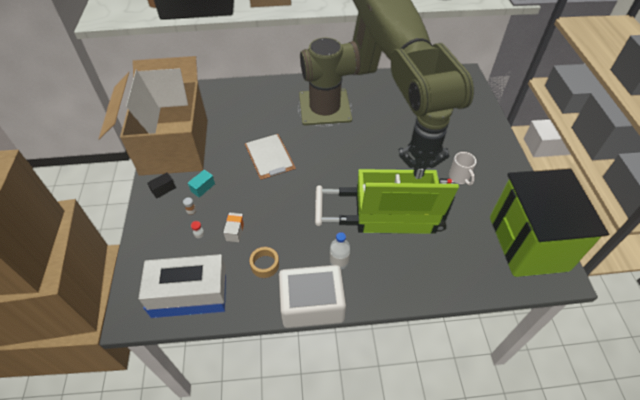

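The top of the tool is behind the lid, above its free edge at about (420,180), and the scene is otherwise undisturbed. Going down behind the lid.

Emit:
drive_tool(slide=[[15,-2,0],[0,0,0],[0,0,-25],[0,0,-30],[0,0,-21],[0,0,0],[-16,2,0],[-16,2,0],[0,0,0]], turn=[[0,0,0],[0,0,0],[0,0,0],[0,0,0],[0,0,0],[0,0,0],[0,0,0],[0,0,0],[0,0,0]], fingers=[1,1,1,1,1,1,1,1,1])

```text
t: 10.27
position: [696.8, 169.5, 270.6]
ee_rot: [0.16, 3.134, 0.001]
contact_force: [0.1, 0.1, 0.7]
opening: 0.001
finger_force: 0.0
```

Emit:
drive_tool(slide=[[-14,1.5,0],[-14,1.5,0],[-12,1.3,-1],[-12,1.3,-1],[-12,1.3,-3],[-12,1.3,-3],[-11,1.2,-5],[-11,1.2,-5],[-10,1,-7],[-10,1,-7],[0,0,0]], turn=[[0,0,0],[0,0,0],[0,0,0],[0,0,0],[0,0,0],[0,0,0],[0,0,0],[0,0,0],[0,0,0],[0,0,0],[0,0,0]], fingers=[1,1,1,1,1,1,1,1,1,1,1])

```text
t: 11.18
position: [579.3, 182.0, 236.4]
ee_rot: [0.16, 3.136, 0.001]
contact_force: [-0.9, 1.0, -0.9]
opening: -0.003
finger_force: 0.0
```

Emit:
drive_tool(slide=[[-9,1,-7],[-9,1,-8],[-7,0.7,-9],[-7,0.7,-10],[-5,0.5,-10],[-5,0.5,-11],[-3,0.3,-9],[-3,0.3,-9],[-2,0,-8],[-1,0,-7],[0,0,-3],[0,0,0]], turn=[[0,0,0],[0,0,0],[0,0,0],[0,0,0],[0,0,0],[0,0,0],[0,0,0],[0,0,0],[0,0,0],[0,0,0],[0,0,0],[0,0,0]], fingers=[1,1,1,1,1,1,1,1,1,1,1,1])

```text
t: 12.18
position: [528.7, 186.5, 142.6]
ee_rot: [-0.161, -3.136, 0.001]
contact_force: [0.1, 0.2, -0.3]
opening: 0.001
finger_force: 0.0
```

```bash
python3 - <<'E'
from h import *
s=snap('scene','s4.png')[:,:,::-1]
cv2.imwrite('pics/s4c.png',cv2.resize(s[100:260,300:500],None,fx=3,fy=3,interpolation=cv2.INTER_CUBIC))
print(r.state()['position'],r.state()['contact_force'])
E
```

```text
[529.08672669 186.53955364 143.32592431] [ 0.332404   -0.09178662  0.56968388]
```

View pics/s4c.png

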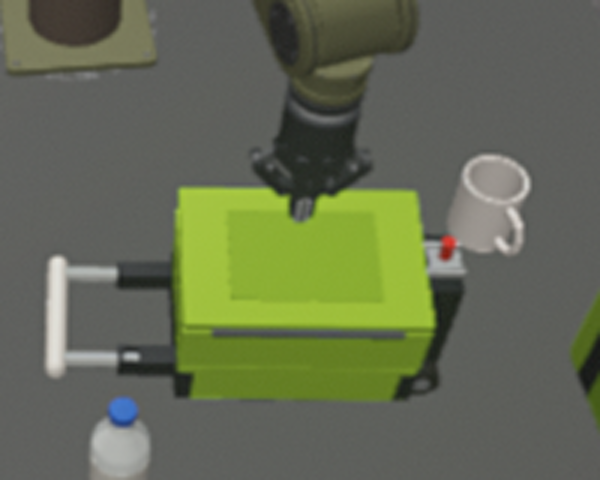

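The lid looks shut, with the tip on it at about (302,210) and the red knob at (448,245). I'll press down to confirm contact.

Emit:
drive_tool(slide=[[0,0,-2],[0,0,0],[0,0,-2],[0,0,0],[0,0,0]], turn=[[0,0,0],[0,0,0],[0,0,0],[0,0,0],[0,0,0]], fingers=[1,1,1,1,1])

```text
t: 12.65
position: [529.4, 186.8, 140.2]
ee_rot: [0.161, 3.137, 0.0]
contact_force: [0.5, -0.3, 0.9]
opening: 0.0
finger_force: 0.2
```

Emit:
drive_tool(slide=[[0,0,-2],[0,0,0],[0,0,-2],[0,0,0],[0,0,0]], turn=[[0,0,0],[0,0,0],[0,0,0],[0,0,0],[0,0,0]], fingers=[1,1,1,1,1])

```text
t: 13.07
position: [529.1, 186.7, 135.8]
ee_rot: [-0.161, -3.137, 0.0]
contact_force: [-0.7, -0.6, -0.3]
opening: 0.002
finger_force: 0.1
```

```bash
python3 - <<'E'
from h import *
s=snap('scene','s5.png')[:,:,::-1]
a=np.radians(-6.09);ex=np.array([np.cos(a),np.sin(a)]);ey=np.array([-ex[1],ex[0]]);c=np.array([571.55,182.4])
for X,Y,Z in[(-85,-130,144),(-85,130,144),(85,-130,144),(85,130,144),(-85,130,130)]:
    p=c+X*ex+Y*ey; u=proj('scene',[*p,Z]); print((X,Y,Z),u.round(1),((u-[300,100])*3).round())
u=proj('scene',r.state()['position']);print(u,((u-[300,100])*3).round())
h=cv2.cvtColor(s,cv2.COLOR_BGR2HSV);m=cv2.inRange(h,(30,100,60),(45,255,255)); m[:, :340]=0;m[:,480:]=0
p=np.argwhere(m)[:,::-1]; print(cv2.boundingRect(p.astype(np.int32)))
cv2.imwrite('pics/s5c.png',cv2.resize(s[135:215,350:460],None,fx=7,fy=7,interpolation=cv2.INTER_CUBIC))
E
```

```text
(-85, -130, 144) [357.7 167.2] [173. 202.]
(-85, 130, 144) [435.6 167.8] [407. 203.]
(85, -130, 144) [360.1 208.3] [180. 325.]
(85, 130, 144) [443.9 208.9] [432. 327.]
(-85, 130, 130) [434.8 170.6] [404. 212.]
[397.53888296 178.78196906] [293. 236.]
(357, 163, 89, 71)
```

View pics/s5c.png

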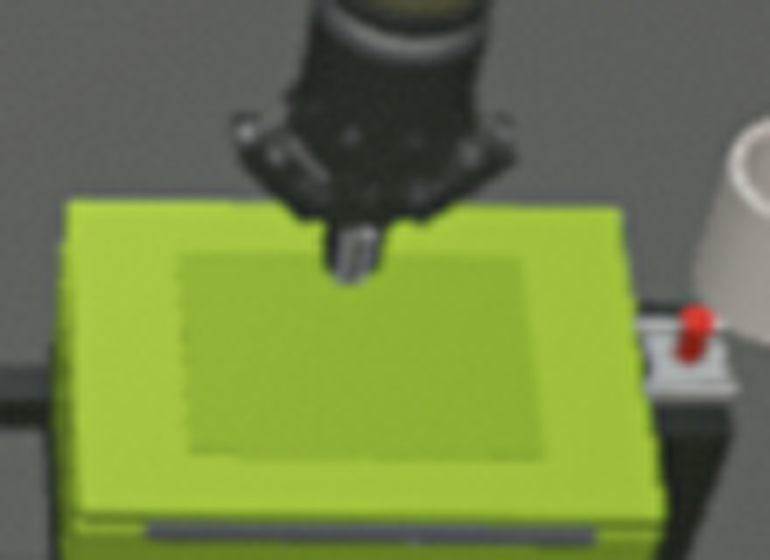

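The lid's free edge sits about 4 px (roughly 15 mm) above its shut position, so the lid is not quite closed. I'll keep pressing until the force rises.

Emit:
drive_tool(slide=[[0,0,-3],[0,0,-2],[0,0,-2],[0,0,0],[0,0,0]], turn=[[0,0,0],[0,0,0],[0,0,0],[0,0,0],[0,0,0]], fingers=[1,1,1,1,1])

```text
t: 13.53
position: [529.0, 186.6, 128.6]
ee_rot: [-0.161, -3.137, 0.0]
contact_force: [-0.4, 0.2, 1.3]
opening: 0.001
finger_force: 0.0
```

Emit:
drive_tool(slide=[[0,0,-2],[0,0,-2],[0,0,0],[0,0,0]], turn=[[0,0,0],[0,0,0],[0,0,0],[0,0,0]], fingers=[1,1,1,1])

```text
t: 13.87
position: [529.1, 186.7, 124.7]
ee_rot: [-0.161, -3.137, 0.0]
contact_force: [0.6, -0.0, -0.3]
opening: 0.003
finger_force: 0.0
```

```bash
python3 - <<'E'
from h import *
st=r.state();print(st['position'],st['contact_force'],st['effort'])
for k in(0,3,4,5,6):
    s=cv2.imread(f'pics/s{k}.png') if k<6 else snap('scene','s6.png')[:,:,::-1]
    h=cv2.cvtColor(s,cv2.COLOR_BGR2HSV);g=cv2.inRange(h,(30,100,60),(45,255,255))
    print(k,[int(np.flatnonzero(g[140:260,c])[0])+140 for c in(365,370,375,425,430)], s[160:170,370].tolist() if k>3 else '')
    # tip: lowest dark pixel
    if k>3:
        d=(s.max(2)<90); d[:, :390]=0; d[:,412:]=0; print('tip row', [int(np.flatnonzero(~g[160:200,c].astype(bool)).max())+160 for c in range(394,408,2)])
print(proj('scene',st['position']))
E
```

```text
[529.08998079 186.65298529 124.72771021] [ 0.58598969 -0.04138481 -0.31094604] [ 1.21440575e-02 -3.44158280e+01 -3.46134353e+01  4.95268367e-03
 -7.96484586e-03  1.37278071e-04][ WARN:0@0.184] global loadsave.cpp:275 findDecoder imread_('pics/s0.png'): can't open/read file: check file path/integrity
Traceback (most recent call last):
cv2.error: OpenCV(4.12.0) /io/opencv/modules/imgproc/src/color.cpp:199: error: (-215:Assertion failed) !_src.empty() in function 'cvtColor'
```

```bash
python3 - <<'E'
from h import *
st=r.state()
for k in(4,5,6):
    s=cv2.imread(f'pics/s{k}.png') if k<6 else snap('scene','s6.png')[:,:,::-1]
    h=cv2.cvtColor(s,cv2.COLOR_BGR2HSV);g=cv2.inRange(h,(30,100,60),(45,255,255))
    print(k,[int(np.flatnonzero(g[140:260,c])[0])+140 for c in(365,370,375,425,430)],'tip', [int(np.flatnonzero(g[160:200,c]==0).max())+160 for c in range(394,408,2)])
print(proj('scene',st['position']))
cv2.imwrite('pics/s6c.png',np.hstack([cv2.resize(cv2.imread('pics/s4.png')[140:225,350:460],(390,300)),cv2.resize(s[140:225,350:460],(390,300))]))
E
```

```text
4 [162, 162, 163, 163, 163] tip [164, 163, 173, 173, 172, 167, 164]
5 [164, 164, 164, 164, 164] tip [165, 165, 174, 174, 173, 168, 165]
6 [166, 166, 166, 167, 167] tip [167, 174, 177, 177, 175, 169, 167]
[397.0740182  180.94671668]
```

View pics/s6c.png

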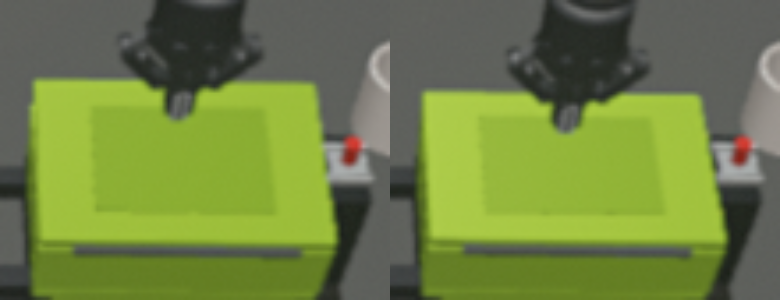

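The free-edge row has moved 162→164→166, against 167 when shut, so pressing works and it's nearly shut.

Emit:
drive_tool(slide=[[0,0,-2],[0,0,0],[0,0,-2],[0,0,0],[0,0,0]], turn=[[0,0,0],[0,0,0],[0,0,0],[0,0,0],[0,0,0]], fingers=[1,1,1,1,1])

```text
t: 14.33
position: [529.2, 186.7, 120.9]
ee_rot: [-0.161, -3.137, 0.0]
contact_force: [-0.1, -0.1, 0.5]
opening: -0.001
finger_force: 0.0
```

Emit:
drive_tool(slide=[[0,0,-2],[0,0,0],[0,0,0]], turn=[[0,0,0],[0,0,0],[0,0,0]], fingers=[1,1,1])

```text
t: 14.58
position: [529.2, 186.7, 120.8]
ee_rot: [-0.161, -3.137, 0.0]
contact_force: [-4.7, -1.2, 7.5]
opening: -0.002
finger_force: 4.3
```

```bash
cat > lid.py <<'E'
from h import *
st=r.state();print(st['position'],st['contact_force'])
s=snap('scene','s7.png')[:,:,::-1]
h=cv2.cvtColor(s,cv2.COLOR_BGR2HSV);g=cv2.inRange(h,(30,100,60),(45,255,255))
print([int(np.flatnonzero(g[140:260,c])[0])+140 for c in(365,370,375,425,430)],'tip', [int(np.flatnonzero(g[160:200,c]==0).max())+160 for c in range(394,408,2)],proj('scene',st['position']))
E
python3 lid.py
```

```text
[529.24271444 186.71255246 120.77074207] [-4.69492716 -1.2007814   7.48300147]
[167, 167, 167, 167, 168] tip [168, 175, 177, 177, 175, 169, 168] [396.93782272 181.74819   ]
```

```bash
python3 - <<'E'
from h import *
print(proj('scene',[438.8,-356.1,98.3]),proj('scene',[438.8,-356.1,111]),proj('scene',[438.8,-356.1,121]))
E
```

```text
[233.58288439 177.60976688] [233.01028886 175.17630477] [232.55422457 173.23739295]
```

Emit:
drive_tool(slide=[[0,0,20],[0,0,40],[0,0,30],[0,20,0],[0,40,0],[0,40,0],[0,40,0],[10,40,0],[15,25,0],[15,0,0],[15,0,0],[0,0,0]], turn=[[0,0,0],[0,0,0],[0,0,0],[0,0,0],[0,0,0],[0,0,0],[0,0,0],[0,0,0],[0,0,0],[0,0,0],[0,0,0],[0,0,0]], fingers=[1,1,1,1,1,1,1,1,1,1,1,1])

```text
t: 15.63
position: [585.7, 392.0, 208.0]
ee_rot: [0.162, 3.137, -0.001]
contact_force: [-0.8, 1.0, 1.0]
opening: 0.0
finger_force: 0.0
```

The closed fingertip really sits about 23 mm behind the reported TCP, so I'll aim 23 mm lower. Next, descend beyond the knob.

Emit:
drive_tool(slide=[[9,0,-20],[0,0,-30],[0,0,-20],[0,0,0],[-1,-10,0],[-1,-10,0],[0,0,0]], turn=[[0,0,0],[0,0,0],[0,0,0],[0,0,0],[0,0,0],[0,0,0],[0,0,0]], fingers=[1,1,1,1,1,1,1])

```text
t: 16.22
position: [592.2, 370.3, 141.7]
ee_rot: [0.163, 3.134, 0.002]
contact_force: [0.2, -0.2, -0.1]
opening: -0.002
finger_force: 0.0
```

```bash
python3 - <<'E'
from h import *
s=snap('scene','s8.png')[:,:,::-1]
cv2.imwrite('pics/s8c.png',cv2.resize(s[130:230,400:500],None,fx=5,fy=5,interpolation=cv2.INTER_CUBIC))
print(r.state()['position'])
E
```

```text
[592.28925247 371.0185376  141.85322579]
```

View pics/s8c.png

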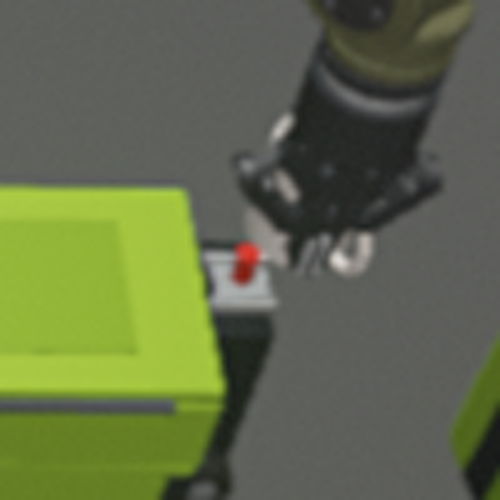

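The tool is beyond the knob on its wheel-end side (knob at about (245,262), tip at (310,265)). That is the last picture: I have now viewed 11, one over the limit of 10. The rest I'll do by number.

Emit:
drive_tool(slide=[[0,0,-3],[-1,-6,0],[-1,-6,0],[-0.5,-5,0],[-0.5,-5,0],[-0.5,-5,0],[-0.5,-5,0],[0,0,0],[0,0,0]], turn=[[0,0,0],[0,0,0],[0,0,0],[0,0,0],[0,0,0],[0,0,0],[0,0,0],[0,0,0],[0,0,0]], fingers=[1,1,1,1,1,1,1,1,1])

```text
t: 17.02
position: [587.3, 339.1, 136.0]
ee_rot: [0.162, 3.137, -0.001]
contact_force: [0.7, 0.4, -1.2]
opening: 0.002
finger_force: 0.0
```

```bash
cat > knob.py <<'E'
from h import *
for n in('scene','top'):
    im=vision.camera(n)[:,:,::-1]; m=cv2.inRange(cv2.cvtColor(im,cv2.COLOR_BGR2HSV),(0,130,60),(8,255,255))
    b=(425,160,475,205) if n=='scene' else (205,180,240,205)
    p=np.argwhere(m[b[1]:b[3],b[0]:b[2]])[:,::-1]+b[:2]
    if len(p): q=p.mean(0); print(n,len(p),q,onz(n,*q,166 if n=='scene' else 179))
print(r.state()['position'],r.state()['contact_force'])
E
python3 knob.py
```

```text
scene 31 [443.83870968 181.38709677] [578.82078941 322.44845241 166.        ]
[587.29368823 339.45093645 135.92583817] [0.5842775  0.49873016 0.26720631]
```

Emit:
drive_tool(slide=[[0,-2,0],[0,-2,0],[0,0,0],[0,-2,0],[0,0,0],[0,0,0]], turn=[[0,0,0],[0,0,0],[0,0,0],[0,0,0],[0,0,0],[0,0,0]], fingers=[1,1,1,1,1,1])

```text
t: 17.62
position: [587.0, 334.3, 136.0]
ee_rot: [-0.161, -3.137, -0.002]
contact_force: [-0.2, 4.7, -0.9]
opening: 0.003
finger_force: 1.9
```

```bash
python3 knob.py
```

```text
scene 32 [442.875  181.1875] [577.71158318 319.59278053 166.        ]
[587.01717996 334.2398998  136.00281354] [-1.81608715  3.96382459 -0.86502322]
```

Emit:
drive_tool(slide=[[0,-2,0],[0,-1,0],[0,0,0],[0,0,0],[0,0,0]], turn=[[0,0,0],[0,0,0],[0,0,0],[0,0,0],[0,0,0]], fingers=[1,1,1,1,1])

```text
t: 18.13
position: [587.0, 334.0, 136.2]
ee_rot: [0.16, 3.137, 0.01]
contact_force: [-0.1, 11.7, -3.1]
opening: 0.002
finger_force: 6.2
```

```bash
python3 knob.py; python3 lid.py|tail -1
```

```text
scene 32 [442.875  181.1875] [577.71158318 319.59278053 166.        ]
[587.00588305 333.96761781 136.1837603 ] [-0.41023887 11.89529574 -2.77401003]
[167, 167, 167, 167, 168] tip [166, 166, 166, 166, 166, 166, 166] [445.9601634  188.97982926]
```

The bolt is at its stop: 12 N with no further motion, and the lid is still shut. Going on to the handle.

Emit:
drive_tool(slide=[[1,10,0],[1,15,10],[0,0,35],[0,0,40],[0,-20,15],[-5,-40,0],[-5,-40,0],[-5,-40,0],[-5,-40,0],[-5,-40,0],[-5,-40,0],[-5,-40,0]], turn=[[0,0,0],[0,0,0],[0,0,0],[0,0,0],[0,0,0],[0,0,0],[0,0,0],[0,0,0],[0,0,0],[0,0,0],[0,0,0],[0,0,0]], fingers=[1,1,1,1,1,1,1,1,1,1,1,1])

```text
t: 19.28
position: [553.5, 53.0, 236.3]
ee_rot: [0.161, 3.137, -0.004]
contact_force: [1.2, -0.6, -0.2]
opening: -0.004
finger_force: 0.0
```

Emit:
drive_tool(slide=[[-2,-35,0],[-2,-35,0],[0,-20,0],[0,0,0],[0,0,0]], turn=[[0,0,0],[0,0,0],[0,0,0],[0,0,0],[0,0,0]], fingers=[1,1,1,1,1])

```text
t: 19.7
position: [550.0, -35.7, 236.2]
ee_rot: [-0.166, -3.137, 0.002]
contact_force: [0.1, -0.2, 0.3]
opening: -0.003
finger_force: 0.0
```

```bash
cat > bar.py <<'E'
from h import *
for n,b,z in(('top',(300,180,370,240),51),('scene',(270,170,335,235),45)):
    im=vision.camera(n)[:,:,::-1]; m=cv2.inRange(cv2.cvtColor(im,cv2.COLOR_BGR2HSV),(0,0,165),(179,60,255))
    k=np.zeros_like(m);k[b[1]:b[3],b[0]:b[2]]=m[b[1]:b[3],b[0]:b[2]]
    N,l,st,ce=cv2.connectedComponentsWithStats(k)
    for i in range(1,N):
        if st[i,4]>40: print(n,st[i],ce[i],onz(n,*ce[i],z).round(1))
print(r.state()['position'],r.state()['contact_force'])
E
python3 bar.py; python3 knob.py
```

```text
scene [316 186  19  39 282] [320.4822695  204.19148936] [540.4 -68.7  45. ]
[550.18240795 -33.9669137  236.08828129] [-0.53214387 -0.26971813 -0.0404709 ]
scene 27 [442.51851852 181.33333333] [578.19414193 318.29179277 166.        ]
top 10 [223.5 192.8] [586.22271855 311.62096739 179.        ]
[550.22607292 -33.3227747  236.0221168 ] [-0.0362679   0.52007771  0.8373017 ]
```

Emit:
drive_tool(slide=[[-2,-5,-20],[0,0,-40],[0,0,-40],[0,0,-40],[0,0,-25],[0,0,-15],[0,0,-10],[0,0,0],[0,0,0]], turn=[[0,0,0],[0,0,0],[0,0,0],[0,0,0],[0,0,0],[0,0,0],[0,0,0],[0,0,0],[0,0,0]], fingers=[1,1,1,1,1,1,1,1,1])

```text
t: 20.65
position: [548.6, -38.7, 46.4]
ee_rot: [0.16, 3.137, -0.0]
contact_force: [-0.6, 0.0, -0.4]
opening: 0.001
finger_force: 0.0
```

Emit:
drive_tool(slide=[[0,0,-8],[0,0,-10],[0,0,-8],[0,0,-8],[0,0,-5],[0,0,0],[0,0,0]], turn=[[0,0,0],[0,0,0],[0,0,0],[0,0,0],[0,0,0],[0,0,0],[0,0,0]], fingers=[1,1,1,1,1,1,1])

```text
t: 21.23
position: [547.8, -39.3, 6.5]
ee_rot: [-0.161, -3.136, -0.0]
contact_force: [1.0, 0.2, 0.5]
opening: 0.006
finger_force: 0.0
```

Emit:
drive_tool(slide=[[-1,-10,0],[-1,-10,0],[-1,-10,0],[-1.1,-10,0],[-1.1,-10,0],[-1.1,-10,0],[-1.1,-10,0],[-1.1,-10,0],[-1.1,-10,0],[-1.1,-10,0],[-1.1,-10,0],[-1,-10,0]], turn=[[0,0,0],[0,0,0],[0,0,0],[0,0,0],[0,0,0],[0,0,0],[0,0,0],[0,0,0],[0,0,0],[0,0,0],[0,0,0],[0,0,0]], fingers=[1,1,1,1,1,1,1,1,1,1,1,1])

```text
t: 22.23
position: [535.0, -159.7, 7.3]
ee_rot: [-0.163, -3.137, -0.003]
contact_force: [-0.7, 4.6, 1.2]
opening: 0.003
finger_force: 2.7
```

Emit:
drive_tool(slide=[[-0.5,-4,0],[-0.5,-4,0],[0,0,0],[0,0,0]], turn=[[0,0,0],[0,0,0],[0,0,0],[0,0,0]], fingers=[1,1,1,1])

```text
t: 22.57
position: [534.6, -168.2, 7.3]
ee_rot: [0.161, 3.137, -0.002]
contact_force: [0.2, -0.5, -0.2]
opening: -0.004
finger_force: 0.0
```

```bash
python3 bar.py
```

```text
scene [310 189  25   3  70] [321.84285714 190.01428571] [479.4 -57.9  45. ]
scene [280 202  55  22 250] [296.252 215.412] [ 579.  -153.6   45. ]
[ 534.67010644 -167.79079089    7.25872994] [-0.5493049   0.36702743  0.90727946]
```

Emit:
drive_tool(slide=[[-0.5,-4,0],[-0.3,-3,0],[0,0,0],[0,0,0],[0,0,0]], turn=[[0,0,0],[0,0,0],[0,0,0],[0,0,0],[0,0,0]], fingers=[1,1,1,1,1])

```text
t: 23.08
position: [534.0, -173.3, 7.2]
ee_rot: [0.162, 3.137, 0.003]
contact_force: [1.0, 5.8, 1.3]
opening: 0.002
finger_force: 3.0
```

Emit:
drive_tool(slide=[[0,-2,0],[0,-1,0],[0,0,0],[0,0,0],[0,0,0]], turn=[[0,0,0],[0,0,0],[0,0,0],[0,0,0],[0,0,0]], fingers=[1,1,1,1,1])

```text
t: 23.5
position: [533.9, -173.6, 7.1]
ee_rot: [-0.163, -3.137, -0.011]
contact_force: [2.5, 15.3, 5.1]
opening: 0.0
finger_force: 8.0
```

It's at the end stop. Back off and lift, then check the orange button.

Emit:
drive_tool(slide=[[1,10,0],[2,17,0],[0,0,0],[0,0,30],[0,0,40],[0,0,40],[0,0,40],[-20,0,30],[-40,0,0],[-40,0,0],[-40,0,0],[0,0,0]], turn=[[0,0,0],[0,0,0],[0,0,0],[0,0,0],[0,0,0],[0,0,0],[0,0,0],[0,0,0],[0,0,0],[0,0,0],[0,0,0],[0,0,0]], fingers=[1,1,1,1,1,1,1,1,1,1,1,1])

```text
t: 24.5
position: [391.0, -150.0, 185.7]
ee_rot: [-0.164, -3.135, 0.002]
contact_force: [0.6, -0.3, -0.8]
opening: -0.002
finger_force: 0.0
```

```bash
python3 bar.py; python3 knob.py; python3 lid.py|tail -1; python3 - <<'E'
from h import *
for n in('top','scene'):
    im=vision.camera(n)[:,:,::-1]; m=cv2.inRange(cv2.cvtColor(im,cv2.COLOR_BGR2HSV),(5,140,110),(20,255,255))
    N,l,st,ce=cv2.connectedComponentsWithStats(m)
    for i in range(1,N):
        p=onz(n,*ce[i],59)
        if abs(p[0]-600)<90 and abs(p[1]-20)<80: print(n,st[i,4],ce[i],p.round())
a=np.radians(-6.09);ex=np.array([np.cos(a),np.sin(a)]);ey=np.array([-ex[1],ex[0]]);c=np.array([571.55,182.4])
for q in((60,-160),(60,-180),(0,-383)):print(q,c+q[0]*ex+q[1]*ey)
E
```

```text
top [348 193   9  38 157] [352.17834395 211.23566879] [ 526.8 -196.6   51. ]
scene [279 185  56  39 459] [297.2832244  204.64705882] [ 534.6 -147.2   45. ]
[ 395.61608215 -150.88369563  187.26953254] [0.65183334 0.25079146 0.86173338]
scene 28 [442.5        181.21428571] [577.70452246 318.36498629 166.        ]
top 10 [223.5 192.8] [586.22271855 311.62096739 179.        ]
[ 397.26122683 -150.96664004  187.69044252] [-0.0584441  -0.85811413 -0.36910449]
[167, 167, 167, 167, 168] tip [166, 166, 166, 166, 166, 166, 166] [291.70284524 146.11901595]
top 4 [306.25 190.  ] [612.  -3.  59.]
scene 15 [342.8        216.53333333] [608.  -2.  59.]
(60, -160) [614.23690453  16.93753241]
(60, -180) [612.11509403  -2.9495971 ]
(0, -383) [ 530.91732892 -198.43853014]
```

The orange button shows at case (60,−180) in both views, the handle is out, the lid and bolt are in place, and the robot is clear.

```bash
python3 -c "
from cell import r
print(r.finish_job())"
```

```text
the job is handed in; nothing more can be done
None
```

I finished all the steps and handed the job in; no verdict came back, and I viewed 11 pictures where the limit was 10. By my last measurements the lid is shut, the bolt is home and the handle is out with its orange button up. I did not re-check the blue carton after letting it go in the bay.

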